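Find the loose irrigation risers and shut them off

ROBOT

A 6-joint arm with a two-finger parallel gripper is mounted at the origin on the work surface. World frame = base frame: x ahead of the robot, y to its left, z up, the work surface at z = 0. Lengths are in mm, angles in rad, forces in N, time in s.
With the tool pointing down it reaches from about 325 to 775 mm from the base axis. Payload 5.5 kg.
Tool frame: the origin (TCP) lies between the finger pads; the fingertips stand 14 mm ahead of it and the grasp point (between the pads) lies 5 mm behind it (manip.tcp_to_tips is the x of the fingertips in the tool frame, in mm); x points along the fingers, y is the direction in which the jaws open and shut, and the axes are right-handed (so a half turn about x gives the same grasp; the last joint's range is limited). The gripper opens to 85 mm and grips with 20 to 120 N. Pads are 22 mm wide; open, the fingers measure 114 mm over their backs; the gripper's body (76 mm by 85 mm) begins 54 mm behind the grasp point. The pads swing forward as they close: fully open they stand 13 mm farther back than shut.
Start: joints at [1.241, 0.091, 1.231, -0, 1.82, -0.057], TCP at [161.661, 577.825, 245.275] pointing down, gripper open.
Joint ranges: [-2.87, 2.87], [-0.86, 2.18], [0.17, 2.46], [-1.51, 4.65], [0.06, 2.69], [-2.65, 2.65]. Speed limits (rad/s): [2.57, 2.57, 3.01, 3.14, 3.14, 3.14].

INTERFACE

Orientations are given as a unit quaternion [x, y, z, w].
In Python, from workcell import manip gives the robot as it stands.
- The arm moves only by the tool jog_arm, never from a script. Its argument "rows" is one flat list of numbers, 5 for each row, row after row: the shift along the world's x, y, z in cm, then the turn about the world's z in degrees, then the closure, from 0 (fully open) to 1 (shut). In form: [tx, ty, tz, roll, claw, tx, ty, tz, roll, claw, ...]. A call has 1 to 12 rows; each row is the pose to reach, as a shift and turn from the pose measured when the call began; what a row does not reach only later rows make up. A row lasts 1/10 s, in which the tool goes at most 50 mm and 8.59 degrees, less where a joint would pass 70% of its speed; a pose out of reach is approached as far as the arm can. A call with a gripper value outside its range is refused whole. The fingers move at their own pace and stop on an object; "grip_force" is the grip in N (left out, the last holds). Time passes only in rows, so rows that repeat a pose let the fingers close. It gives the time, the measured TCP pose, the force and the opening at its end, in the units of the state.
- manip.sense(): the state, without advancing time (a new reading comes with each control period).
- manip.snapshot(name): name is "scene" or "top" or "wrist"; returns the picture (420x560x3 uint8, red, green, blue); there is no depth.
- manip.get_calibration(name): a dict with "intrinsics" (3x3 intrinsics, pixels), "R" (3x3) and "t" (3): a world point X has camera coordinates R X + t; the wrist camera has in their place "mount" (4x4, takes a point from camera to tool coordinates, whose origin is the TCP and whose axes are the tool frame's). Camera axes: x right, y down, z forward; pixel columns grow to the right and rows downward; lengths in mm; the calibration is good to about 2 mm. A picture is of the moment at which its call begins: read the wrist's pose just before it. get_calibration takes no time and is no camera call.
- manip.hand_in(): hands the job in, once; it reports no verdict.
Trained networks look in the newest picture that a camera, given by its name, has taken for a name from the list of things; names that differ only in an ending like _2 or _b are one class to them, and where a whole thing is asked for, a point or a joint stands for the part that bears it (a point fixed in the world has none). Each returns a list of dicts, best first, with "confidence" (0 to 1); they miss things now and then, are a little off and sometimes report something else, mostly with a low value. They report only what shows in the picture. A call takes as long as a camera call.
- manip.recognise(camera, target): "point" ([x, y, z] in mm, in world coordinates, good to about 4 mm: the middle of the surface that is visible of it).
- manip.tip_of(camera, target): "point" ([x, y, z] in mm, in world coordinates, good to about 4 mm: a listed point, or the origin of a listed thing).
The state is a dict: "clock": time; "q": joint angles; "joint_vel": joint speeds; "tau": joint torques, N m; "eef_pos": TCP position; "tcp_rot": TCP orientation; "contact_force": force on the tool from outside, world axes, zero at the start; "moment": the same for the moment, N m; "width": finger opening in mm.
Only numpy, scipy, OpenCV 4.12 (cv2) and the standard library are available. Lean on these libraries where they do the work, as an engineer would, in place of code of your own. Each camera call takes 0.05 s, during which the arm holds its last target.

TASK

Before the water is turned on, gently wiggle the four risers on the irrigation manifold from side to side along the row, rocking each as far as it freely gives both ways, to find the ones that are loose in their seats. Shut the gate slide in front of every loose riser by pushing its tab in to the stop; do not force the sound risers and leave their slides open. Leave everything else on the table where it is, and let go of everything at the end.

Things in the scene. Friction and masses are not known exactly. Their poses are not given: they have to be found in the camera images.
- manifold: Grey plastic irrigation manifold bar fixed to the table: 80 mm (its x) by 460 mm (y) by 35 mm high; origin centre of its underside; yaw varies. Four risers that look alike stand 110 mm apart on its top along its y axis. Each has a gate slide in front of it, on the -x side (towards the robot). See place_1 for the risers, riser_a for how they rock, valve_a for the slides.
- place_1 (a point): On the axis of the riser at place 1 (the manifold's +y end), on the manifold's top face, 35 mm above the table; axes as the manifold's. Each riser: a 20 mm round black pipe in a low black collar, with a round grey cap of 26 mm diameter on top, 120 to 145 mm above the table (a 29 mm flange at 112 to 116 mm).
- place_2 (a point): The same point for the riser at place 2 (places 1 to 4 run from the manifold's +y end to its -y end). Pads clamped flat on a cap along the row keep it from tilting, so even a loose riser then feels stiff (over 5 N); cradle the cap between part-closed fingers or push on it from either side instead.
- place_3 (a point): The same point for the riser at place 3 (places 1 to 4 run from the manifold's +y end to its -y end).
- place_4 (a point): The same point for the riser at place 4 (places 1 to 4 run from the manifold's +y end to its -y end).
- riser_a (a joint): Lean of riser a (rad), + to the manifold's +y; its place (1-4) is drawn anew each time. A riser rocks only along the row, about a point 40 mm above the table. Loose: swings freely 0.12 rad each way (11 mm at the cap) against under 1 N and springs back upright. Sound: stiff, gives 1 mm at the cap for 5 N; past 0.05 rad (4.5 mm, about 22 N) it is being forced.
- valve_a (a joint): Gate slide of riser a (m), in front of it: 0 open, 0.030 shut; starts at 0 to 0.004. A blade with an upright tab 8 mm thick (x), 34 mm wide (y), 12 to 62 mm above the table; its middle is 94 mm on the -x side of the riser's axis when open. Push it 30 mm to the stop, towards the riser (manifold +x), with 3 to 5 N, to shut; it stays where left.
- riser_b (a joint): Lean of riser b, as riser_a. Which place it stands at is drawn anew each time.
- valve_b (a joint): Gate slide in front of riser b, as valve_a; at the same unknown place as riser b.
- riser_c (a joint): Lean of riser c, as riser_a. Which place it stands at is drawn anew each time.
- valve_c (a joint): Gate slide in front of riser c, as valve_a; at the same unknown place as riser c.
- riser_d (a joint): Lean of riser d, as riser_a. Which place it stands at is drawn anew each time.
- valve_d (a joint): Gate slide in front of riser d, as valve_a; at the same unknown place as riser d.
- pot_1: Square terracotta pot, 82 mm square at the rim and 75 mm high, by the manifold's +y end; origin centre of underside. Bystander: leave it where it is.
- pot_2: Square terracotta pot like pot_1, behind the manifold (its +x side). Bystander: leave it where it is.
- jar: Screw-top glass jar, 68 mm diameter, 100 mm high, behind the manifold; origin centre of underside. Bystander: leave it where it is.
- trowel: Orange hand trowel lying on the table to the right of the manifold, 300 mm long, 32 mm high; origin under its neck, x towards the blade. Bystander: leave it where it is.
- tray: Grey transplanting tray 300 x 200 x 50 mm to the left of the manifold; origin centre of underside. Bystander: leave it where it is.
- coupling: Loose brass ring coupling, 26 mm diameter, 18 mm high, standing on the manifold's top between places 2 and 3; origin centre of underside. Bystander: leave it where it is.
- tie_spool: Small wooden spool, 32 mm diameter, 22 mm high, on the table between the tabs of places 2 and 3; origin centre of underside. Bystander: leave it where it is.

How it is judged:
By the outcome, as a careful person would: the job done as asked, in the order asked, and still so for the second after the job is handed in, with the robot touching nothing.
It also fails if it takes over 67 s, if anything falls off the work surface, if the arm or the gripper's body presses on something with over 40 N, if the wrist force passes 120 N, or if a joint passes its speed limit or range.

## Working session

There is one attempt and no reset: what is moved stays moved. The work goes in short steps, Python scripts to look and compute and a tool call to move; the robot and the scene stay as the last step left them, time stands still between calls to the robot, and variables do not carry over. Pictures are saved under pics/ and viewed, and the job is handed in when it is done.

Besides the shell and the picture viewer there is one more tool, called after "Request:" in YAML: its name, and indented under it one key for each argument. jog_arm: Moves the arm, as the interface text tells. Its arguments: {"type":"object","properties":{"rows":{"type":"array","items":{"type":"number"}},"grip_force":{"type":"number"}},"required":["rows"]}

```bash
mkdir -p pics
python3 - <<'E'
from workcell import manip
import cv2
s=manip.sense();print({k:(v if not hasattr(v,'tolist') else v.tolist()) for k,v in s.items()})
for c in ["scene","top"]:
    im=manip.snapshot(c);cv2.imwrite(f"pics/{c}0.png",im[:,:,::-1])
    for t in ["place_1","pot_1","valve_a","riser_a","manifold","coupling","tie_spool"]:
        for f in ["tip_of","recognise"]:
            try:
                r=getattr(manip,f)(c,t)
                print(c,t,f,[([round(float(x)) for x in d["point"]],round(d["confidence"],2)) for d in r])
            except Exception as e: print(c,t,f,e)
print(manip.sense()["clock"])
for c in ["scene","top"]:
    k=manip.get_calibration(c);print(k)
E
```

```text
{'clock': 0.0, 'q': [1.2412855276574057, 0.09188296881057527, 1.231895753216943, 2.244029095232731e-05, 1.8197746561742674, -0.056685705284959184], 'joint_vel': [0.0025163110258597226, -0.000150567988493954, 4.582250960300741e-05, 0.002456338172140287, -0.001157591473323787, 0.0016735656221060124], 'tau': [-0.0008236789290094748, -45.87331295013428, -41.80200219154358, -0.0003610580915847095, 0.01153742428869009, 8.525009604909428e-06], 'eef_pos': [161.5782132122285, 577.5771843246, 244.1308189624039], 'tcp_rot': [0.09547852342497806, 0.700678425808338, -0.09683624515652536, 0.7003972706937976], 'contact_force': [-0.29519833214305613, 0.07039647327927402, 0.9330645623623687], 'moment': [-0.0033799972332417723, -0.02355369917851661, 0.027250339001746716], 'width': 85.58511138866238}
scene place_1 tip_of [([543, 14, 33], 0.8), ([525, -85, 37], 0.73), ([564, 128, 40], 0.7), ([587, 230, 35], 0.68), ([617, 378, -4], 0.37)]
scene place_1 recognise [([572, 47, 34], 0.87)]
scene pot_1 tip_of [([672, -45, -1], 0.93), ([620, 379, -1], 0.57)]
scene pot_1 recognise [([667, -42, 50], 0.97), ([623
[... 1895 characters left out ...]
425 ],
       [  0.        , 400.35507338, 214.27633241],
       [  0.        ,   0.        ,   1.        ]]), 'R': array([[ 0.39763417,  0.91754039,  0.00258701],
       [ 0.71128317, -0.306465  , -0.63257842],
       [-0.57962342,  0.25337489, -0.774492  ]]), 't': array([-277.90387914, -346.07034595, 1451.66197592])}
{'intrinsics': array([[451.08421313,   0.        , 279.02131088],
       [  0.        , 451.08421313, 220.42517112],
       [  0.        ,   0.        ,   1.        ]]), 'R': array([[ 0.01554344, -0.99982199,  0.0106951 ],
       [-0.99657736, -0.01635978, -0.08103036],
       [ 0.08119091, -0.009399  , -0.99665425]]), 't': array([  50.68126162,  570.0147766 , 1579.64370593])}
```

View pics/scene0.png

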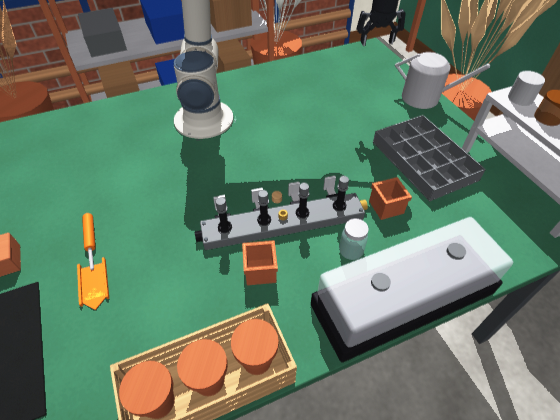

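View pics/top0.png

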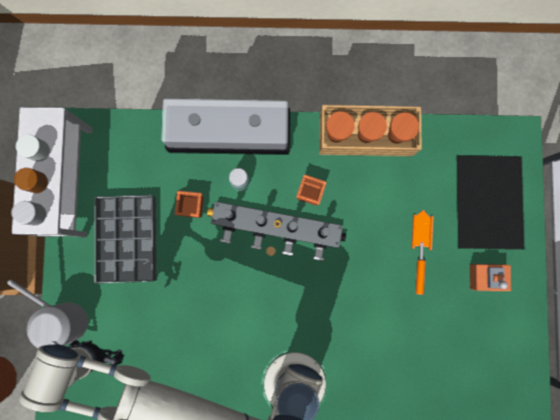

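The scene view shows the manifold at rows 190–235; the top view shows place 1 near (226,212) on the left through place 4 near (324,233) on the right. The networks agree with this, with about 331 mm from place 1 to place 4. Next I'll refine the cap positions from both views.

```bash
cat > h.py <<'E'
import numpy as np, cv2
from workcell import manip
from scipy.spatial.transform import Rotation as Ro
def proj(c,X,s=None):
    k=manip.get_calibration(c);K=np.array(k["intrinsics"])
    X=np.atleast_2d(X).astype(float)
    if c=="wrist":
        R=Ro.from_quat(s["tcp_rot"]).as_matrix();M=np.array(k["mount"])
        T=(X-s["eef_pos"])@R; C=(T-M[:3,3])@M[:3,:3]
    else: C=X@np.array(k["R"]).T+k["t"]
    p=C@K.T; return p[:,:2]/p[:,2:]
def model(cx,cy,yaw):
    u=np.array([np.cos(yaw),np.sin(yaw)]);v=np.array([-u[1],u[0]])
    P=np.array([np.array([cx,cy])+v*(165-110*i) for i in range(4)]);return P,u,v
E
python3 - <<'E'
from h import *
s=manip.sense();print(Ro.from_quat(s["tcp_rot"]).as_matrix().round(3))
print(manip.get_calibration("wrist"))
top=np.array([[584,233],[565,127],[549,17],[531,-94]]);sc=np.array([[587,230],[564,128],[543,14],[525,-85]])
m=(top+sc)/2; c=m.mean(0); d=(m*np.array([3,1,-1,-3])[:,None]).sum(0); print(c,np.arctan2(-d[0],d[1]))
P,u,v=model(c[0],c[1],np.arctan2(-d[0],d[1]));print(P.round(1))
for cam,box in (("scene",(190,160,390,260)),("top",(200,190,360,270))):
    im=cv2.imread(f"pics/{cam}0.png");x0,y0,x1,y1=box;f=4 if cam=="scene" else 5
    z=cv2.resize(im[y0:y1,x0:x1],None,fx=f,fy=f,interpolation=cv2.INTER_CUBIC)
    for p in P:
        for h,col in ((145,(0,0,255)),(35,(255,0,255))):
            a=np.linspace(0,2*np.pi,30);r=13
            ring=np.c_[p[0]+r*np.cos(a),p[1]+r*np.sin(a),np.full(30,h)]
            q=((proj(cam,ring)-[x0,y0]+.5)*f).astype(int)
            cv2.polylines(z,[q],True,col,1)
        t=p-94*u; q=np.array([[*(t+sx*4*u+sy*17*v),62] for sx,sy in((1,1),(1,-1),(-1,-1),(-1,1))])
        cv2.polylines(z,[((proj(cam,q)-[x0,y0]+.5)*f).astype(int)],True,(0,255,255),1)
    cv2.imwrite(f"pics/{cam}_z.png",z)
E
```

```text
[[-0.     0.269  0.963]
 [-0.     0.963 -0.269]
 [-1.    -0.    -0.   ]]
{'intrinsics': array([[350.95372471,   0.        , 281.95503676],
       [  0.        , 350.95372471, 209.26829909],
       [  0.        ,   0.        ,   1.        ]]), 'mount': array([[-4.26433372e-04, -2.81683982e-01,  9.59507141e-01,
        -1.27882576e+02],
       [ 9.99999542e-01,  7.02503282e-04,  6.50664358e-04,
         4.86849054e-01],
       [-8.57338642e-04,  9.59506978e-01,  2.81683553e-01,
        -6.98255687e+01],
       [ 0.00000000e+00,  0.00000000e+00,  0.00000000e+00,
         1.00000000e+00]])}
[556.    71.25] -0.17583943107577155
[[584.9 233.7]
 [565.6 125.4]
 [546.4  17.1]
 [527.1 -91.2]]
```

View pics/scene_z.png

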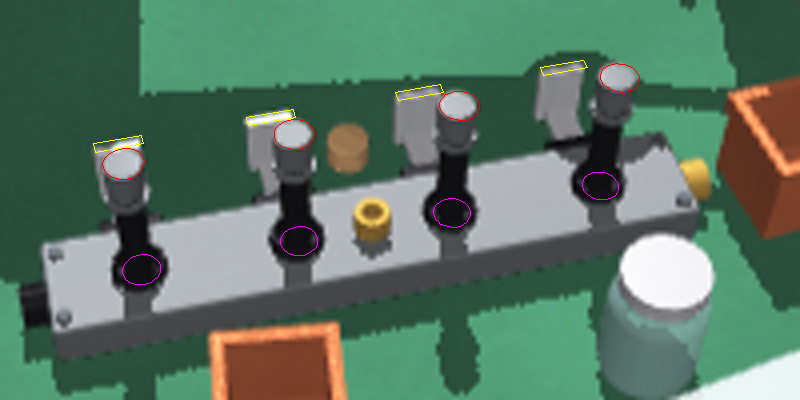

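View pics/top_z.png

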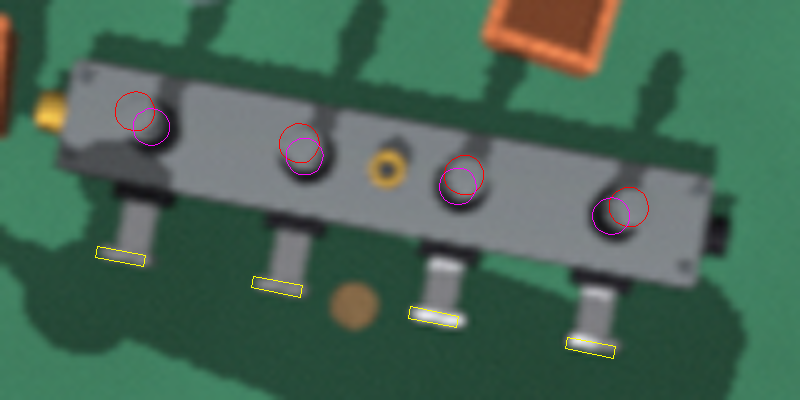

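Cap rings in the scene view match to within about 2 mm. In the top view they sit 1 px to the left. Moving above place 1 with the gripper part closed.

Request:
jog_arm:
  rows: [20,-16,0,5.7,0.45,42.2,-34.7,0,5.7,0.45,42.2,-34.7,0,5.7,0.45,42.2,-34.7,0,5.7,0.45,42.2,-34.7,0,5.7,0.45,42.2,-34.7,0,5.7,0.45,42.2,-34.7,0,5.7,0.45,42.2,-34.7,0,5.7,0.45,42.2,-34.7,0,5.7,0.45,42.2,-34.7,0,5.7,0.45,42.2,-34.7,0,5.7,0.45,42.2,-34.7,0,5.7,0.45]
  grip_force: 20

```text
clock: 2.5
eef_pos: [587.1, 226.2, 243.6]
tcp_rot: [0.063, 0.704, -0.064, 0.704]
contact_force: [-1.0, 0.5, -0.3]
width: 47.0
```

```bash
cat > look.py <<'E'
from h import *
import sys
def look(name,c=(556,71.25),yaw=-0.17):
    s=manip.sense(); im=manip.snapshot("wrist")[:,:,::-1].copy()
    print([round(float(x),1) for x in s["eef_pos"]], Ro.from_quat(s["tcp_rot"]).as_matrix().round(3).tolist(), s["width"], s["clock"])
    P,u,v=model(*c,yaw)
    for p in P:
        for h,col in ((145,(0,0,255)),(35,(255,0,255))):
            a=np.linspace(0,2*np.pi,30)
            q=proj("wrist",np.c_[p[0]+13*np.cos(a),p[1]+13*np.sin(a),np.full(30,h)],s)
            if np.all(abs(q)<2000): cv2.polylines(im,[np.round(q).astype(int)],True,col,1)
        t=p-94*u; q=proj("wrist",np.array([[*(t+sx*4*u+sy*17*v),62] for sx,sy in((1,1),(1,-1),(-1,-1),(-1,1))]),s)
        if np.all(abs(q)<2000): cv2.polylines(im,[np.round(q).astype(int)],True,(0,255,255),1)
    cv2.imwrite(f"pics/{name}.png",im)
if __name__=="__main__": look(sys.argv[1])
E
python3 look.py w1
```

```text
[587.1, 226.2, 243.6] [[-0.001, 0.179, 0.984], [-0.002, 0.984, -0.179], [-1.0, -0.002, -0.0]] 47.03300503021999 2.5
```

View pics/w1.png

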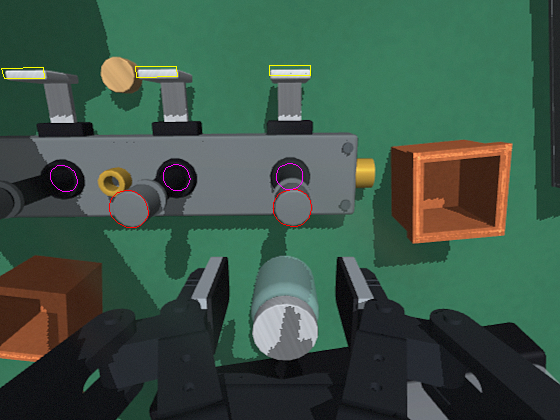

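The wrist view shows caps 1 (292,207) and 2 (130,208) on their predicted rings, so the model is good. Descending over cap 1.

Request:
jog_arm:
  rows: [-0.3,0.76,0,0,0.45,-0.3,0.76,0,0,0.45,-0.3,0.76,-4,0,0.45,-0.3,0.76,-8,0,0.45,-0.3,0.76,-10.9,0,0.45,-0.3,0.76,-10.9,0,0.45,-0.3,0.76,-10.9,0,0.45,-0.3,0.76,-10.9,0,0.45]

```text
clock: 3.35
eef_pos: [583.0, 237.0, 138.4]
tcp_rot: [0.063, 0.703, -0.062, 0.705]
contact_force: [0.7, 0.3, 0.6]
width: 47.0
```

Request:
jog_arm:
  rows: [0,0.2,-0.3,0,0.45,0.1,0.4,-0.3,0,0.45,0.1,0.6,-0.3,0,0.45,0.1,0.6,-0.3,0,0.45]

```text
clock: 3.75
eef_pos: [584.1, 243.4, 135.7]
tcp_rot: [0.063, 0.703, -0.062, 0.705]
contact_force: [-0.1, 0.7, -0.5]
width: 47.1
```

Request:
jog_arm:
  rows: [0,0.1,0,0,0.45,0,0.2,0,0,0.45,0,0.2,0,0,0.45]

```text
clock: 4.05
eef_pos: [584.2, 245.0, 135.7]
tcp_rot: [0.063, 0.703, -0.062, 0.705]
contact_force: [0.1, -1.9, 0.6]
width: 47.1
```

Request:
jog_arm:
  rows: [0,0.1,0,0,0.45,0,0.2,0,0,0.45,0,0.2,0,0,0.45]

```text
clock: 4.35
eef_pos: [584.4, 245.8, 135.7]
tcp_rot: [0.062, 0.703, -0.063, 0.705]
contact_force: [-0.8, -5.3, 1.7]
width: 47.1
```

Request:
jog_arm:
  rows: [-0.1,-0.8,0,0,0.45,-0.2,-1.4,0,0,0.45,-0.3,-1.8,0,0,0.45,-0.3,-2.1,0,0,0.45,-0.3,-2.1,0,0,0.45]

```text
clock: 4.85
eef_pos: [581.4, 224.5, 135.8]
tcp_rot: [0.062, 0.703, -0.063, 0.706]
contact_force: [-0.3, 0.4, -0.4]
width: 46.9
```

Request:
jog_arm:
  rows: [0,-0.1,0,0,0.45,0,-0.2,0,0,0.45,0,-0.2,0,0,0.45]

```text
clock: 5.15
eef_pos: [581.3, 223.1, 135.9]
tcp_rot: [0.063, 0.703, -0.063, 0.706]
contact_force: [-0.3, 2.7, 0.3]
width: 47.1
```

Request:
jog_arm:
  rows: [0,-0.1,0,0,0.45,0,-0.2,0,0,0.45,0,-0.2,0,0,0.45]

```text
clock: 5.45
eef_pos: [581.2, 222.2, 136.0]
tcp_rot: [0.063, 0.703, -0.062, 0.706]
contact_force: [-0.3, 4.6, -0.6]
width: 47.2
```

Riser 1 is stiff both ways (about 5 N at 1 mm), so it's sound. On to place 2.

Request:
jog_arm:
  rows: [0.2,1.1,0,0,0.45,0.2,1.1,4,0,0.45,0.2,1.1,5,0,0.45,-1.6,-3,5,0,0.45,-1.6,-8,5,0,0.45,-1.6,-9.7,5,0,0.45,-1.6,-9.7,5,0,0.45,-1.6,-9.7,3,0,0.45,-1.6,-9.7,0,0,0.45,-1.6,-9.7,0,0,0.45,-1.6,-9.7,0,0,0.45]

```text
clock: 6.55
eef_pos: [564.9, 126.1, 135.6]
tcp_rot: [0.063, 0.704, -0.062, 0.705]
contact_force: [-0.1, 0.1, -0.0]
width: 47.0
```

Request:
jog_arm:
  rows: [0,0.3,0,0,0.45,0.1,0.6,0,0,0.45,0.1,0.9,0,0,0.45,0.1,0.9,0,0,0.45]

```text
clock: 6.95
eef_pos: [566.2, 135.7, 136.4]
tcp_rot: [0.062, 0.703, -0.061, 0.705]
contact_force: [0.1, 0.1, -0.3]
width: 47.1
```

Contact should come at y of about 136.

Request:
jog_arm:
  rows: [0,0.1,0,0,0.45,0,0.2,0,0,0.45,0,0.2,0,0,0.45]

```text
clock: 7.25
eef_pos: [566.2, 137.8, 136.5]
tcp_rot: [0.063, 0.703, -0.061, 0.705]
contact_force: [0.2, -0.8, 0.3]
width: 47.0
```

Request:
jog_arm:
  rows: [0,0.1,0,0,0.45,0,0.2,0,0,0.45,0,0.2,0,0,0.45]

```text
clock: 7.55
eef_pos: [566.2, 139.9, 136.5]
tcp_rot: [0.063, 0.703, -0.061, 0.705]
contact_force: [0.4, -0.5, -0.3]
width: 47.2
```

Request:
jog_arm:
  rows: [0,0.15,0,0,0.45,0.1,0.3,0,0,0.45,0.1,0.3,0,0,0.45]

```text
clock: 7.85
eef_pos: [567.2, 143.1, 136.5]
tcp_rot: [0.062, 0.703, -0.061, 0.705]
contact_force: [0.1, -0.2, 0.3]
width: 46.7
```

Request:
jog_arm:
  rows: [0,0.15,0,0,0.45,0,0.3,0,0,0.45,0,0.3,0,0,0.45]

```text
clock: 8.15
eef_pos: [567.3, 146.2, 136.5]
tcp_rot: [0.062, 0.703, -0.061, 0.705]
contact_force: [0.0, -0.9, 0.4]
width: 46.8
```

Request:
jog_arm:
  rows: [0,0.1,0,0,0.45,0,0.2,0,0,0.45,0,0.2,0,0,0.45]

```text
clock: 8.45
eef_pos: [567.4, 146.8, 136.4]
tcp_rot: [0.062, 0.703, -0.062, 0.705]
contact_force: [0.6, -5.5, 1.2]
width: 47.0
```

Riser 2 swung freely to its stop, so it's loose. Now the other way.

Request:
jog_arm:
  rows: [-0.2,-1,0,0,0.45,-0.3,-2,0,0,0.45,-0.4,-2.7,0,0,0.45,-0.5,-3.1,0,0,0.45,-0.5,-3.4,0,0,0.45,-0.5,-3.4,0,0,0.45]

```text
clock: 9.05
eef_pos: [562.4, 112.5, 136.5]
tcp_rot: [0.062, 0.703, -0.062, 0.706]
contact_force: [0.2, 0.6, -1.0]
width: 46.5
```

Request:
jog_arm:
  rows: [0,-0.15,0,0,0.45,-0.1,-0.3,0,0,0.45,-0.1,-0.4,0,0,0.45,-0.1,-0.4,0,0,0.45]

```text
clock: 9.45
eef_pos: [561.4, 108.5, 136.5]
tcp_rot: [0.062, 0.703, -0.062, 0.706]
contact_force: [0.1, -0.0, -0.3]
width: 47.2
```

Request:
jog_arm:
  rows: [0,-0.1,0,0,0.45,0,-0.2,0,0,0.45,-0.1,-0.3,0,0,0.45,-0.1,-0.3,0,0,0.45]

```text
clock: 9.85
eef_pos: [560.4, 105.4, 136.5]
tcp_rot: [0.062, 0.703, -0.062, 0.706]
contact_force: [1.4, 1.1, -0.2]
width: 47.3
```

Request:
jog_arm:
  rows: [0,-0.1,0,0,0.45,0,-0.2,0,0,0.45,0,-0.2,0,0,0.45]

```text
clock: 10.15
eef_pos: [560.4, 104.6, 136.5]
tcp_rot: [0.063, 0.703, -0.061, 0.706]
contact_force: [0.1, 5.7, 0.4]
width: 47.0
```

Loose both ways at place 2. On to place 3.

Request:
jog_arm:
  rows: [0.3,1,0,0,0.45,0.4,2.1,0,0,0.45,0.4,2.1,0,0,0.45,0.4,2.1,5,0,0.45,0.4,2.1,5,0,0.45,-1.2,-3,5,0,0.45,-1.4,-8,5,0,0.45,-1.4,-8.7,5,0,0.45,-1.4,-8.7,5,0,0.45,-1.4,-8.7,2,0,0.45,-1.4,-8.7,0,0,0.45,-1.4,-8.7,0,0,0.45]

```text
clock: 11.35
eef_pos: [544.9, 19.0, 133.0]
tcp_rot: [0.062, 0.705, -0.061, 0.703]
contact_force: [-0.5, -0.7, 0.3]
width: 46.7
```

Request:
jog_arm:
  rows: [0,0,0,0,0.45,0,0.3,0,0,0.45,0.1,0.6,0,0,0.45,0.1,0.8,0,0,0.45,0.1,0.8,0,0,0.45]

```text
clock: 11.85
eef_pos: [546.2, 27.4, 133.6]
tcp_rot: [0.062, 0.705, -0.061, 0.704]
contact_force: [0.9, 0.5, 0.3]
width: 46.7
```

Contact should come at y of about 27.5.

Request:
jog_arm:
  rows: [0,0.1,0.2,0,0.45,0,0.2,0.2,0,0.45,0,0.2,0.2,0,0.45]

```text
clock: 12.15
eef_pos: [546.3, 28.7, 136.1]
tcp_rot: [0.062, 0.705, -0.061, 0.704]
contact_force: [-0.4, -4.7, 1.5]
width: 47.0
```

Request:
jog_arm:
  rows: [0,0.1,0,0,0.45,0,0.2,0,0,0.45,0,0.2,0,0,0.45]

```text
clock: 12.45
eef_pos: [546.4, 29.5, 136.2]
tcp_rot: [0.061, 0.705, -0.062, 0.704]
contact_force: [0.5, -6.0, 0.2]
width: 47.1
```

Request:
jog_arm:
  rows: [-0.1,-0.8,0,0,0.45,-0.2,-1.4,0,0,0.45,-0.3,-1.8,0,0,0.45,-0.4,-2.1,0,0,0.45,-0.4,-2.1,0,0,0.45]

```text
clock: 12.95
eef_pos: [542.2, 8.3, 136.2]
tcp_rot: [0.062, 0.705, -0.062, 0.704]
contact_force: [-0.0, -0.7, 1.0]
width: 47.2
```

Request:
jog_arm:
  rows: [0,-0.1,0,0,0.45,0,-0.2,0,0,0.45,0,-0.2,0,0,0.45]

```text
clock: 13.25
eef_pos: [542.2, 6.7, 136.2]
tcp_rot: [0.062, 0.705, -0.062, 0.704]
contact_force: [-0.3, 2.1, 0.9]
width: 47.2
```

Request:
jog_arm:
  rows: [0,-0.1,0,0,0.45,0,-0.2,0,0,0.45,0,-0.2,0,0,0.45]

```text
clock: 13.55
eef_pos: [542.1, 5.8, 136.2]
tcp_rot: [0.062, 0.705, -0.061, 0.704]
contact_force: [-1.4, 6.6, 1.3]
width: 46.5
```

Riser 3 is sound. On to place 4.

Request:
jog_arm:
  rows: [0.4,1.1,0,0,0.45,0.4,1.1,0,0,0.45,0.4,1.1,4,0,0.45,0.4,1.1,5,0,0.45,-1.2,-4,5,0,0.45,-1.4,-8.5,5,0,0.45,-1.4,-9.7,5,0,0.45,-1.4,-9.7,5,0,0.45,-1.4,-9.7,2,0,0.45,-1.4,-9.7,0,0,0.45,-1.4,-9.7,0,0,0.45,-1.4,-9.7,0,0,0.45]

```text
clock: 14.75
eef_pos: [528.3, -90.1, 136.4]
tcp_rot: [0.062, 0.705, -0.06, 0.704]
contact_force: [0.0, 0.7, 1.2]
width: 46.7
```

Request:
jog_arm:
  rows: [0,0.3,0,0,0.45,0.1,0.6,0,0,0.45,0.1,0.9,0,0,0.45,0.1,0.9,0,0,0.45]

```text
clock: 15.15
eef_pos: [529.6, -80.6, 137.1]
tcp_rot: [0.062, 0.705, -0.06, 0.704]
contact_force: [0.0, 0.0, -0.4]
width: 47.0
```

Request:
jog_arm:
  rows: [0,0.1,0,0,0.45,0,0.2,0,0,0.45,0,0.2,0,0,0.45]

```text
clock: 15.45
eef_pos: [529.6, -78.6, 137.1]
tcp_rot: [0.062, 0.705, -0.06, 0.704]
contact_force: [0.8, 0.1, -1.1]
width: 46.9
```

Request:
jog_arm:
  rows: [0,0.1,0,0,0.45,0,0.2,0,0,0.45,0,0.2,0,0,0.45]

```text
clock: 15.75
eef_pos: [529.6, -76.5, 137.1]
tcp_rot: [0.062, 0.705, -0.06, 0.704]
contact_force: [0.4, -0.1, 0.7]
width: 46.7
```

Request:
jog_arm:
  rows: [0,0.15,0,0,0.45,0.1,0.3,0,0,0.45,0.1,0.3,0,0,0.45]

```text
clock: 16.05
eef_pos: [530.6, -73.3, 137.1]
tcp_rot: [0.062, 0.705, -0.06, 0.704]
contact_force: [-0.5, 0.0, -0.5]
width: 47.5
```

Request:
jog_arm:
  rows: [0,0.1,0,0,0.45,0,0.2,0,0,0.45,0,0.2,0,0,0.45]

```text
clock: 16.35
eef_pos: [530.7, -71.2, 137.1]
tcp_rot: [0.062, 0.705, -0.06, 0.704]
contact_force: [0.0, -0.3, -0.5]
width: 46.8
```

Request:
jog_arm:
  rows: [0,0.1,0,0,0.45,0,0.2,0,0,0.45,0,0.2,0,0,0.45]

```text
clock: 16.65
eef_pos: [530.7, -70.1, 137.2]
tcp_rot: [0.061, 0.705, -0.061, 0.704]
contact_force: [0.8, -4.4, -0.6]
width: 47.2
```

Request:
jog_arm:
  rows: [-0.2,-1,0,0,0.45,-0.3,-2,0,0,0.45,-0.5,-2.7,0,0,0.45,-0.5,-3.1,0,0,0.45,-0.6,-3.5,0,0,0.45,-0.6,-3.8,0,0,0.45,-0.6,-3.8,0,0,0.45]

```text
clock: 17.35
eef_pos: [524.7, -108.4, 137.2]
tcp_rot: [0.061, 0.705, -0.061, 0.704]
contact_force: [0.2, 0.6, 0.1]
width: 47.0
```

Request:
jog_arm:
  rows: [0,-0.1,0,0,0.45,-0.1,-0.2,0,0,0.45,-0.1,-0.2,0,0,0.45]

```text
clock: 17.65
eef_pos: [523.7, -110.3, 137.2]
tcp_rot: [0.061, 0.704, -0.061, 0.704]
contact_force: [-0.3, 0.6, -0.4]
width: 46.7
```

Request:
jog_arm:
  rows: [0,-0.1,0,0,0.45,0,-0.2,0,0,0.45,0,-0.2,0,0,0.45]

```text
clock: 17.95
eef_pos: [523.7, -112.0, 137.2]
tcp_rot: [0.061, 0.705, -0.061, 0.704]
contact_force: [-0.3, 2.2, -0.2]
width: 47.3
```

Request:
jog_arm:
  rows: [0,-0.1,0,0,0.45,0,-0.2,0,0,0.45,0,-0.2,0,0,0.45]

```text
clock: 18.25
eef_pos: [523.6, -112.5, 137.1]
tcp_rot: [0.062, 0.705, -0.059, 0.704]
contact_force: [-0.6, 7.0, 1.9]
width: 47.1
```

Place 4 is also loose both ways, which leaves slides 4 and 2 to shut. I'll back off, close the fingers and drop in front of tab 4.

Request:
jog_arm:
  rows: [0.3,1,0,0,0.45,0.4,2.1,0,0,0.45,0.4,2.1,0,0,0.45,0.4,2.1,4,0,0.45,0.4,2.1,6,0,0.45,-4,3,6,0,1,-8,4,6,0,1,-11.9,4.2,6,0,1,-11.9,4.2,6,0,1,-11.9,4.2,6,0,1,-11.9,4.2,6,0,1,-11.9,4.2,6,0,1]

```text
clock: 19.45
eef_pos: [405.4, -70.7, 196.9]
tcp_rot: [0.062, 0.705, -0.059, 0.704]
contact_force: [0.3, 0.2, -0.6]
width: 0.0
```

```bash
python3 look.py w2
```

```text
[405.4, -70.7, 196.9] [[-0.001, 0.17, 0.985], [0.004, 0.985, -0.17], [-1.0, 0.004, -0.002]] 0.007131717347287249 19.45
```

View pics/w2.png

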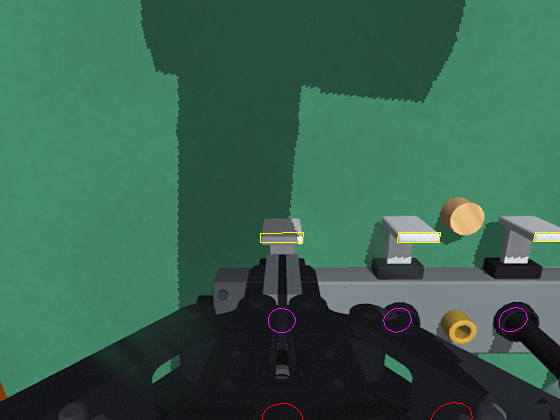

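Tab 4 (282,238) matches the overlay. Descending in front of it.

Request:
jog_arm:
  rows: [0,0,-5,0,1,0,0,-10,0,1,0,0,-14.9,0,1,0,0,-14.9,0,1,0,0,-14.9,0,1,0.8,-0.1,-14.9,0,1,1.4,-0.2,-14.9,0,1,1.8,-0.3,-14.9,0,1,1.8,-0.3,-14.9,0,1]

```text
clock: 20.4
eef_pos: [424.7, -74.0, 49.3]
tcp_rot: [0.062, 0.704, -0.059, 0.705]
contact_force: [0.6, 0.3, 0.5]
width: 0.1
```

Request:
jog_arm:
  rows: [0.5,-0.1,0,0,1,1,-0.2,0,0,1,1.5,-0.3,0,0,1,2,-0.3,0,0,1,2,-0.3,0,0,1]

```text
clock: 20.9
eef_pos: [445.5, -77.3, 49.2]
tcp_rot: [0.062, 0.704, -0.059, 0.705]
contact_force: [0.3, -0.1, 0.7]
width: -0.0
```

Request:
jog_arm:
  rows: [0.2,0,0,0,1,0.4,-0.1,0,0,1,0.4,-0.1,0,0,1]

```text
clock: 21.2
eef_pos: [448.8, -77.9, 49.2]
tcp_rot: [0.062, 0.705, -0.059, 0.704]
contact_force: [-6.1, 2.4, 3.3]
width: 0.2
```

Request:
jog_arm:
  rows: [0.2,0,0,0,1,0.3,0,0,0,1,0.3,0,0,0,1]

```text
clock: 21.5
eef_pos: [449.1, -77.8, 49.2]
tcp_rot: [0.062, 0.707, -0.059, 0.702]
contact_force: [-17.2, 1.2, 9.1]
width: 0.1
```

A firm stop at x=449, against 450 predicted. Backing off to check by eye.

Request:
jog_arm:
  rows: [-1.5,0.3,0,0,1,-3,0.5,0,0,1,-4.4,0.7,0,0,1,-4.4,0.7,5,0,1,-4.4,0.7,10,0,1,-4.4,0.7,13,0,1,-4.4,0.7,13,0,1]

```text
clock: 22.2
eef_pos: [407.7, -71.4, 185.4]
tcp_rot: [0.061, 0.703, -0.06, 0.706]
contact_force: [-0.0, 0.0, -0.2]
width: 0.5
```

```bash
python3 look.py w3; python3 -c "
from h import *
im=manip.snapshot('top')[:,:,::-1];cv2.imwrite('pics/top1.png',cv2.resize(im[190:270,200:360],None,fx=5,fy=5,interpolation=2))"
```

```text
[407.7, -71.4, 185.4] [[0.004, 0.17, 0.985], [0.002, 0.985, -0.17], [-1.0, 0.003, 0.003]] 0.4741910047051079 22.2
```

View pics/w3.png

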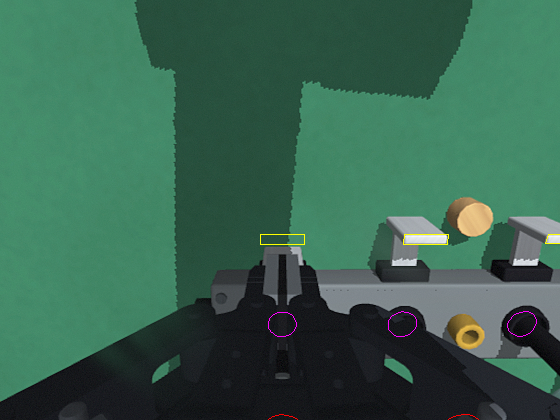

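View pics/top1.png

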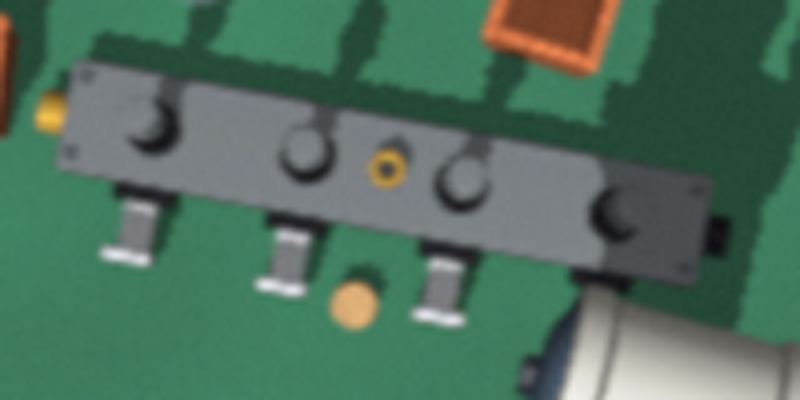

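Tab 4 has moved in under the fingers, and its old outline at row 238 is empty. Slides 1–3 and the spool haven't moved. Next is tab 2.

Request:
jog_arm:
  rows: [0,4,0,0,1,0,9,0,0,1,1.5,14,0,0,1,3,19,0,0,1,3.4,21.8,0,0,1,3.4,21.8,0,0,1,3.4,21.8,0,0,1,3.4,21.8,0,0,1]

```text
clock: 23.1
eef_pos: [439.6, 146.2, 179.1]
tcp_rot: [0.062, 0.707, -0.06, 0.702]
contact_force: [0.4, -0.3, -0.7]
width: -0.1
```

```bash
python3 look.py w4
```

```text
[439.6, 146.2, 179.1] [[-0.006, 0.171, 0.985], [0.003, 0.985, -0.171], [-1.0, 0.002, -0.007]] -0.13975086729931838 23.1
```

View pics/w4.png

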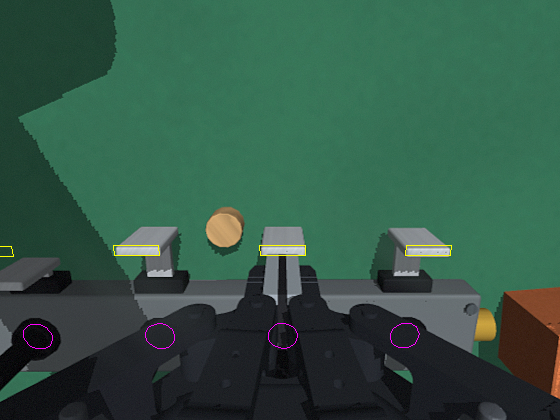

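Tab 2 (283,250) is on its outline and tab 4 at (30,270) is against its housing. Descending and pushing.

Request:
jog_arm:
  rows: [0,0,-5,0,1,0,0,-10,0,1,0,0,-13,0,1,0,0,-13,0,1,0,0,-13,0,1,0.8,-0.1,-13,0,1,1.4,-0.2,-13,0,1,2,-0.3,-13,0,1,2,-0.3,-13,0,1]

```text
clock: 24.05
eef_pos: [461.1, 143.0, 50.5]
tcp_rot: [0.062, 0.706, -0.06, 0.703]
contact_force: [0.3, 0.2, 0.5]
width: 0.3
```

Request:
jog_arm:
  rows: [0.5,-0.1,0,0,1,1,-0.2,0,0,1,1.5,-0.3,0,0,1,2,-0.3,0,0,1,2,-0.3,0,0,1]

```text
clock: 24.55
eef_pos: [481.8, 139.6, 50.4]
tcp_rot: [0.062, 0.706, -0.06, 0.703]
contact_force: [0.4, -0.1, -0.0]
width: -0.2
```

Request:
jog_arm:
  rows: [0.2,0,0,0,1,0.4,-0.1,0,0,1,0.4,-0.1,0,0,1]

```text
clock: 24.85
eef_pos: [486.0, 138.8, 50.4]
tcp_rot: [0.062, 0.706, -0.06, 0.703]
contact_force: [-2.0, 1.1, 0.2]
width: -0.3
```

Request:
jog_arm:
  rows: [0.2,0,0,0,1,0.3,0,0,0,1,0.3,0,0,0,1]

```text
clock: 25.15
eef_pos: [486.4, 138.8, 50.4]
tcp_rot: [0.062, 0.708, -0.06, 0.701]
contact_force: [-16.2, -0.3, 8.4]
width: -0.2
```

Request:
jog_arm:
  rows: [0.1,0,0,0,1,0.2,0,0,0,1,0.2,0,0,0,1]

```text
clock: 25.45
eef_pos: [486.2, 138.8, 50.4]
tcp_rot: [0.061, 0.71, -0.06, 0.699]
contact_force: [-13.1, -0.4, 6.7]
width: -0.3
```

At the stop. Backing away, raising and clearing the view.

Request:
jog_arm:
  rows: [-1.5,0.3,0,0,1,-3,0.5,0,0,1,-5,0.8,0,0,1,-5,0.8,0,0,1,-5,0.8,5,0,1,-5,0.8,10,0,1,-5,0.8,15,0,1,-8,0.8,18,0,0.5,-10,0.8,20,0,0,-10,0.8,20,0,0,-10,0.8,20,0,0]

```text
clock: 26.55
eef_pos: [387.3, 146.8, 250.7]
tcp_rot: [0.062, 0.709, -0.06, 0.7]
contact_force: [0.2, -0.4, -1.0]
width: 58.4
```

```bash
python3 look.py w5; python3 -c "
from h import *
im=manip.snapshot('top')[:,:,::-1];cv2.imwrite('pics/top2.png',cv2.resize(im[170:290,170:370],None,fx=4,fy=4,interpolation=2))
im=manip.snapshot('scene')[:,:,::-1];cv2.imwrite('pics/scene2.png',cv2.resize(im[160:260,190:390],None,fx=4,fy=4,interpolation=2));cv2.imwrite('pics/scene2f.png',im)"
```

```text
[387.3, 146.8, 250.7] [[-0.012, 0.172, 0.985], [0.003, 0.985, -0.172], [-1.0, 0.001, -0.013]] 58.43731710240788 26.55
```

View pics/w5.png

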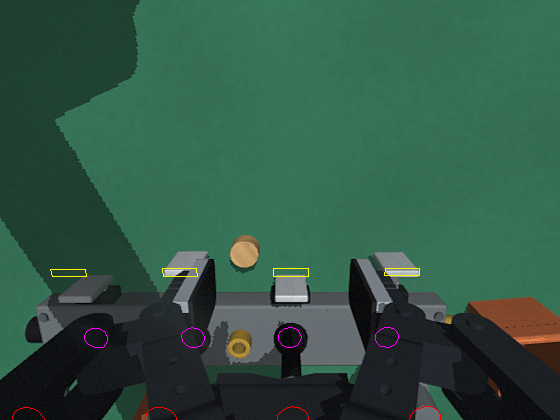

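View pics/top2.png

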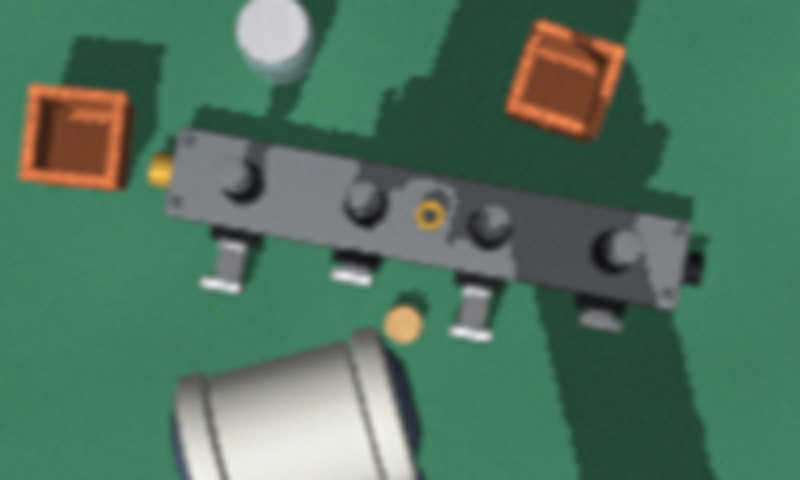

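View pics/scene2.png

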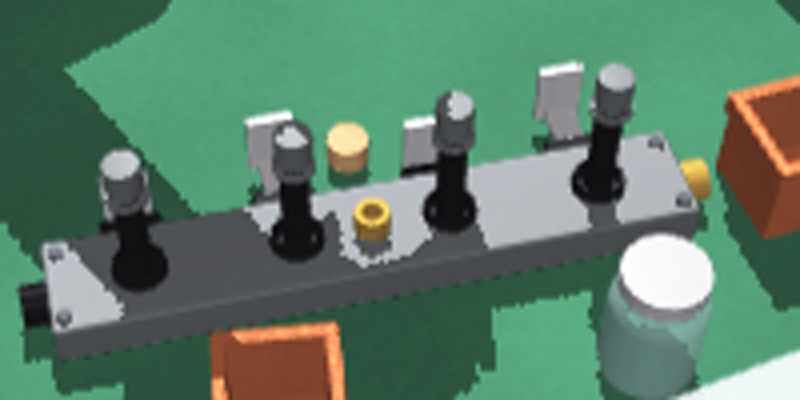

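The top view shows tabs 2 (352,275) and 4 (600,320) in against their housings by the same amount. Slides 1 and 3 are out, the risers are upright, and the coupling, spool, pots and jar haven't moved. I'll let the arm settle and hand in.

Request:
jog_arm:
  rows: [0,0,0,0,0,0,0,0,0,0,0,0,0,0,0,0,0,0,0,0]

```text
clock: 27.1
eef_pos: [386.7, 146.6, 248.3]
tcp_rot: [0.061, 0.711, -0.061, 0.698]
contact_force: [0.5, -0.2, -0.2]
width: 85.0
```

```bash
python3 -c "
from workcell import manip
print(manip.hand_in(), manip.sense()['clock'])"
```

```text
the job is handed in; nothing more can be done
the job is handed in; nothing more can be done
```

The risers at places 2 and 4 are loose, so I shut their gate slides. Places 1 and 3 are sound and their slides are still open. I handed the job in at about 27 s.

- **Loose risers (2 and 4):** each swung about 11 mm both ways with roughly 1 N or less, then met its stop. The stops read about 4 to 7 N.
- **Sound risers (1 and 3):** each pushed back with about 5 to 7 N after 1 to 2 mm in both directions, and I pushed no further.
- **Slides 2 and 4:** I pushed each until it stopped moving. They stopped about 1 mm short of the predicted shut position, with the force rising to 16–17 N.

The last pictures show tabs 2 and 4 in by the same amount and tabs 1 and 3 still out. The risers are upright, and the coupling, spool, pots and jar are where they were. I didn't check the trowel and tray in the final pictures, but the arm went nowhere near the trowel and only crossed high above the tray at the start. The gripper is open and clear of everything.

The only disagreement was that the top camera's overlay sat about 3 mm off. The scene and wrist views, and the contacts, agreed with the positions I used.

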